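# Start the dry-block heater

### The arm

A 6-joint arm with a two-finger parallel gripper is mounted at the origin on a cart in front of the work surface, level with it; the furniture and walls round the work are solid. World frame = base frame: x ahead of the robot, y to its left, z up, the work surface at z = 0. Lengths are in mm, angles in rad, forces in N, time in s.
With the tool pointing down it reaches from about 275 to 750 mm from the base axis. Payload 10.2 kg.
Tool frame: the origin (TCP) lies at the very end of the fingers, on their centre line; the grasp point (between the pads) lies 19 mm behind it; z points along the fingers, y is the line along which they close (so a half turn about z gives the same grasp; the last joint's range is limited). The gripper opens to 85 mm and grips with 20 to 120 N. Pads are 22 mm wide; open, the fingers measure 114 mm over their backs; the gripper's body (76 mm by 85 mm) begins 54 mm behind the grasp point. The pads swing forward as they close: fully open they stand 13 mm farther back than shut.
Start: joints at [0.941, 0.313, 1.498, -0, 1.331, -0.223], TCP at [207.741, 482.156, 231.294] pointing down, gripper open.
Joint ranges: [-2.94, 2.94], [-0.97, 2.17], [0.19, 2.56], [-1.23, 4.37], [0.02, 3.11], [-2.88, 2.88]. Speed limits (rad/s): [2.39, 2.39, 3.01, 3.14, 3.14, 3.14].

### API

Orientations are given as a unit quaternion [w, x, y, z].
In Python, from rig import monitor, eyes, job gives the robot as it stands. The module is installed in compiled form; this text tells all that it offers.
- The arm moves only by the tool send_rows, never from a script. Its argument "targets" is one flat list of numbers, 7 for each row, row after row: the turn, a rotation vector about the tool's x, y, z in degrees, then the shift along the tool's x, y, z in units of 60 mm (1.0 is 60 mm), then the opening, from -1 (shut) to 1 (fully open), so that 0 is half open. A call has 1 to 5 rows; each row shifts and turns the commanded pose from where the row before left it, along the tool's axes as they then stand; what a row does not reach is not made up. A row lasts 1/8 s, in which the tool goes at most 62.5 mm and 10.7 degrees, less where a joint would pass 70% of its speed; a pose out of reach is approached as far as the arm can. A call is refused whole if a number of a shift passes 1 or a number of a turn 10.7, either way. A call with a gripper value outside its range is refused whole. The fingers move at their own pace and stop on an object; "newtons" is the grip in N (left out, the last holds). Time passes only in rows, so rows that do not move let the fingers close. It gives the time, the measured TCP pose, the force, the opening and the grip force at its end, in the units of the state.
- monitor.sense(): the state, without advancing time (a new reading comes with each control period).
- eyes.capture(name): name is "scene" or "top" or "wrist"; returns a dict with "img" (420x560x3 uint8, red, green, blue), "K" (3x3 intrinsics, pixels), "R" (3x3) and "t" (3): a world point X has camera coordinates R X + t. Camera axes: x right, y down, z forward; pixel columns grow to the right and rows downward; lengths in mm; the calibration is good to about 2 mm. A picture is of the moment at which its call begins. There is no depth.
- job.finish_job(): hands the job in; it is judged then, once.
The state is a dict: "time_s": time; "joints": joint angles; "dq": joint speeds; "tau": joint torques, N m; "eef_pos": TCP position; "ee_rot": TCP orientation; "force": force on the tool from outside, world axes, zero at the start; "wrist_torque": the same for the moment, N m; "grip_width": opening from 0.0 (shut) to 1.0 (fully open); "grip_force": force on a finger pad.
Only numpy, scipy, OpenCV 4.12 (cv2) and the standard library are available. Lean on these libraries where they do the work, as an engineer would, in place of code of your own. Each camera call takes 0.05 s, during which the arm holds its last target. There are 200 camera calls.

### The job

The tubes are loaded in the white dry-block heater. With the closed fingers, push its lid fully shut, then flip the paddle rocker to on (push down its far end, the one with the raised black stroke), then press the square key fully down until it stays down, and last press the round key fully down and let it come back up. Do not press the long narrow bar key (stop), do not open the lid any further, and leave the small things lying round the heater where they are; nothing is to be picked up.

Things in the scene. Friction and masses are not known exactly. Their poses are not given: they have to be found in the camera images.
- heater: White dry-block heater, fixed, 270 (x) x 250 (y) x 75 mm high without lid. Origin: centre of its underside; x points away from the robot, y left, z up. In front (x -135 to -41 mm) a control deck, top at z 51 mm, with four controls side by side at x -90, y 84, 28, -28 and -84 mm, all with the heater's yaw; which is where differs between starts. Behind it the well with the lid.
- lid_hinge (a point): Middle of the lid's hinge line, at x 120, y 0, z 75.5 mm in the heater's frame, along the heater's y. The lid is a flat grey-framed plate with a solid clear window, 155 mm long from the hinge line toward the robot, 236 mm wide, 12 mm thick; its underside passes through the hinge line.
- lid_press (a point): Point on the lid's upper face, on its middle line, 110 mm from the hinge line; moves with the lid. With the lid shut it is at x 10, y 0, z 87.5 mm in the heater's frame.
- lid (a joint): Lid angle in rad: 0 shut, grows as it opens (up and away from the robot). It starts at 0.35 to 0.6 (free front edge up to 175 mm above the worktop). A stiff hinge (0.22 N m of friction): it stays where it is left, and 1 to 3 N down on its front half shuts it.
- rocker (a joint): Paddle rocker, rad: -0.2 off (near end down), +0.2 on (far end, marked with a raised black stroke, down). White paddle 64 mm long (along the heater's x), 26 mm wide, pivoted at its middle. It stays where it is left; 1.5 N at the push point tips it (more force near the pivot).
- rocker_on_end (a point): Point on the rocker's upper face, on the far half, 22 mm beyond the pivot: where to push down. About 75 mm above the worktop when off, 67 mm when on.
- square_key (a joint): Travel of the square key, m: 0 up, 0.007 fully down. It latches: it has no return spring and stays where it is pushed. About 3 N moves it.
- square_key_top (a point): Centre of the top face of the square key, a white cap 30 x 30 mm that stands 14 mm proud of its black collar; top about 70 mm above the worktop when up.
- round_key (a joint): Travel of the round key, m: 0 up, 0.007 fully down. Sprung: 1 N to start, 4.5 N fully down, and it comes back up when let go.
- round_key_top (a point): Centre of the top face of the round key, a white cap of 30 mm diameter that stands 14 mm proud of its black collar; top about 70 mm above the worktop when up.
- bar_key (a joint): Travel of the long narrow bar key (stop), m: 0 up, 0.007 fully down, sprung like the round key. Not to be pressed.
- bar_key_top (a point): Centre of the top face of the bar key, a white cap 46 mm long (along the heater's x) and 12 mm wide, 14 mm proud of its collar; top about 70 mm above the worktop.
- petri_dish: Round petri dish, 90 mm diameter, 15 mm high, lying to the left of the heater; origin at its underside centre. To be left alone.
- timer: White bench timer, 58 x 72 x 21 mm, to the right of the heater; origin at its underside centre. To be left alone.
- marker: Marker pen, 130 mm long, 14 mm thick, lying in front of the heater; origin at its underside centre. To be left alone.
- microtube: Small plastic tube, 39 mm long, 13 mm thick, lying in front of the heater; origin at its underside centre. To be left alone.
- tape_roll: Roll of tape, 77 mm diameter, 19 mm high, lying to the left; origin at its underside centre. To be left alone.

How it is judged:
By the outcome, as a careful person would: the job done as asked, in the order asked, and still so for the second after the job is handed in, with the robot touching nothing.
It also fails if it takes over 43 s, if anything falls off the work surface, if the arm or the gripper's body presses on something with over 40 N, if the wrist force passes 120 N, or if a joint passes its speed limit or range.

## Working session

There is one attempt and no reset: what is moved stays moved. The work goes in short steps, Python scripts to look and compute and a tool call to move; the robot and the scene stay as the last step left them, time stands still between calls to the robot, and variables do not carry over. Pictures are saved under pics/ and viewed, at most 10 in all, crops included, and the job is handed in when it is done.

Besides the shell and the picture viewer there is one more tool, called in YAML: its name, and indented under it one key for each argument. send_rows: Moves the arm, as the interface text tells. Its arguments: {"type":"object","properties":{"targets":{"type":"array","items":{"type":"number"}},"newtons":{"type":"number"}},"required":["targets"]}

```bash
mkdir -p pics
python3 - <<'E'
from rig import monitor, eyes
import cv2,pickle
for n in ("scene","top"):
    c=eyes.capture(n); pickle.dump(c,open(f"{n}.pkl","wb"))
    cv2.imwrite(f"pics/{n}1.png",c["img"][:,:,::-1]); print(n,c["K"],c["R"],c["t"])
s=monitor.sense(); print(s["time_s"],s["eef_pos"],s["ee_rot"])
E
```

```text
scene [[459.22693454   0.         283.88102896]
 [  0.         459.22693454 202.93458823]
 [  0.           0.           1.        ]] [[ 0.77563788 -0.63106074  0.01217414]
 [-0.40091379 -0.50747781 -0.76271516]
 [ 0.4874977   0.58670999 -0.64661996]] [-377.80393257  329.21750018 1020.88390574]
top [[520.3317133    0.         278.4369811 ]
 [  0.         520.3317133  208.02897467]
 [  0.           0.           1.        ]] [[-0.01829218 -0.99979092  0.00913845]
 [-0.99219588  0.01702419 -0.12352132]
 [ 0.12333992 -0.01132661 -0.99229984]] [  76.66043558  549.20078856 1119.76427063]
0.1 [207.59682645 481.96940082 230.7981409 ] [-2.32840155e-04  2.01974264e-01  9.79390662e-01 -5.22918987e-04]
```

View pics/top1.png

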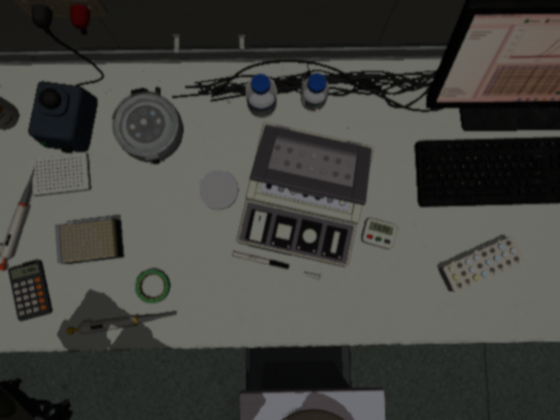

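View pics/scene1.png

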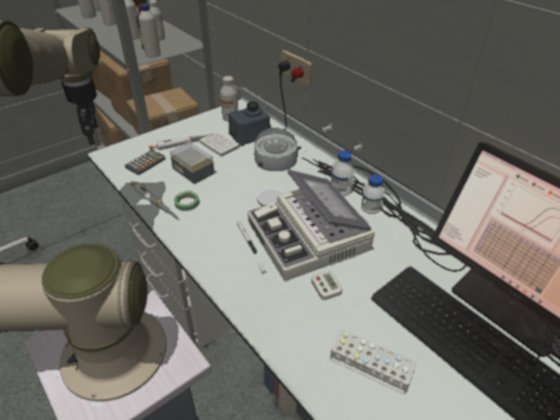

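Top view: the heater is at about (305,195). From left to right the controls are the rocker (258,224), square key (284,232), round key (310,237) and bar key (335,243). The lid is open. Next I segment the caps.

```bash
cat > h.py <<'E'
import numpy as np
def ray(c,u,v,z):
    d=c["R"].T@np.linalg.solve(c["K"],[u,v,1.]); o=-c["R"].T@c["t"]
    return o+d*(z-o[2])/d[2]
def proj(c,X):
    p=c["K"]@(c["R"]@np.asarray(X,float)+c["t"]); return p[:2]/p[2]
E
python3 - <<'E'
import pickle,cv2,numpy as np
from h import *
for n,(x0,y0,x1,y1) in (("top",(230,200,365,268)),("scene",(245,195,320,275))):
    c=pickle.load(open(n+".pkl","rb")); g=cv2.cvtColor(c["img"],cv2.COLOR_RGB2GRAY)[y0:y1,x0:x1]
    t,m=cv2.threshold(g,0,255,cv2.THRESH_OTSU); print(n,t)
    k,l,s,ce=cv2.connectedComponentsWithStats(m,connectivity=4)
    for i in range(1,k):
        if 40<s[i,4]<600:
            u,v=ce[i]+[x0,y0]; r=cv2.minAreaRect(np.argwhere(l==i)[:,::-1].astype(np.float32))
            print(s[i],u.round(1),v.round(1),np.round(r[1],1),round(r[2],1),ray(c,u,v,70).round(1))
    im=cv2.resize(c["img"][y0-85*(n=="top"):y1,x0:x1+20],None,fx=4,fy=4,interpolation=cv2.INTER_CUBIC)[:600]
    cv2.imwrite(f"pics/{n}_crop.png",cv2.convertScaleAbs(im[:,:,::-1],alpha=1.5))
E
```

```text
top 65.0
[ 20  11  17  31 353] 257.8 225.7 [11.8 29.8] 12.5 [508.8 112.   70. ]
[ 46  24  16  16 189] 283.4 231.2 [13.6 13.8] 14.0 [495.9  57.7  70. ]
[ 73  29  13  14 145] 309.3 235.5 [13. 12.] 90.0 [485.8   2.6  70. ]
[101  32   9  21 113] 334.7 241.9 [ 5.3 20.8] 11.3 [471.2 -51.3  70. ]
scene 135.0
[23 22 13 10 89] 273.9 221.7 [ 8.2 11.4] 71.6 [493.9  52.7  70. ]
[34 36 11  8 73] 283.8 234.5 [ 7. 10.] 90.0 [483.9  -2.4  70. ]
[40 50 16  8 65] 292.6 248.5 [ 3.8 15.8] 71.6 [469.1 -56.1  70. ]
[59 74 16  6 57] 313.6 272.3 [ 5. 15.] 90.0 [ 457.6 -148.9   70. ]
```

View pics/top_crop.png

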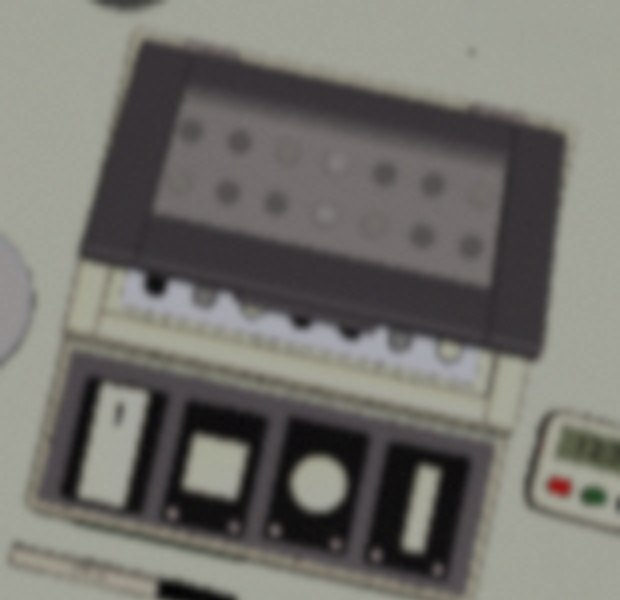

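Measurements agree with the layout. Key spacing is 112 mm over two pitches, heater yaw is about -12.75° and its origin is near (578.7, 10.3). From left to right: rocker, square, round, bar. I'll turn the tool -10.5° so that tool x = -heater x and tool y = heater y, close the fingers and go over the lid.

send_rows:
  targets: [0,0,-10.5,0,0,0,-1,0,0,0,-0.66,-0.52,0,-1,0,0,0,-0.66,-0.52,0,-1,0,0,0,-0.66,-0.52,0,-1,0,0,0,-0.66,-0.52,0,-1]
  newtons: 20

```text
time_s: 0.72
eef_pos: [335.2, 323.9, 231.1]
ee_rot: [-0.0, 0.111, 0.994, -0.0]
force: [0.9, 0.5, -0.7]
grip_width: 0.001
grip_force: 0.0
```

send_rows:
  targets: [0,0,0,-0.66,-0.52,0,-1,0,0,0,-0.66,-0.52,0,-1,0,0,0,-0.66,-0.52,0,-1,0,0,0,-0.66,-0.52,0,-1,0,0,0,0,0,0,-1]

```text
time_s: 1.35
eef_pos: [462.6, 166.3, 230.7]
ee_rot: [-0.0, 0.114, 0.994, -0.0]
force: [-0.8, -0.5, 0.2]
grip_width: 0.0
grip_force: 0.0
```

```bash
cat >> h.py <<'E'
from scipy.spatial.transform import Rotation as Ro
O=np.array([578.7,10.3,0]); H=Ro.from_euler("z",-12.75,degrees=True)
def st(s,tgt=None):
    p=H.inv().apply(np.array(s["eef_pos"])-O); R=Ro.from_quat(np.array(s["ee_rot"])[[1,2,3,0]])
    print("t",s["time_s"],"heaterframe",p.round(1),"toolaxes(h)",(H.inv()*R).as_matrix().round(3).tolist(),"F",np.round(s["force"],1),s["grip_width"])
    if tgt is not None: print("shift units",(R.inv().apply(H.apply(np.array(tgt)-p))/60).round(3))
E
python3 -c "
from rig import monitor
from h import *
st(monitor.sense(),[10,0,180])"
```

```text
t 1.35 heaterframe [-147.7  126.6  230.7] toolaxes(h) [[-1.0, 0.005, -0.001], [0.005, 1.0, -0.001], [0.001, -0.001, -1.0]] F [-0.8 -0.5  0.2] 0.00022852956130012448
shift units [-2.639 -2.095  0.845]
```

send_rows:
  targets: [0,0,0,-0.66,-0.52,0,-1,0,0,0,-0.66,-0.52,0,-1,0,0,0,-0.66,-0.52,0,-1,0,0,0,-0.66,-0.52,0,-1,0,0,0,0,0,0.4,-1]

```text
time_s: 1.98
eef_pos: [589.7, 10.0, 207.4]
ee_rot: [0.001, 0.113, 0.994, -0.0]
force: [0.5, 0.6, -0.2]
grip_width: 0.0
grip_force: 0.0
```

send_rows:
  targets: [0,0,0,0,0,0.4,-1,0,0,0,0,0,0.4,-1,0,0,0,0,0,0.4,-1,0,0,0,0,0,0.2,-1,0,0,0,0,0,0.2,-1]

```text
time_s: 2.6
eef_pos: [588.2, 12.3, 111.2]
ee_rot: [0.0, 0.111, 0.994, 0.0]
force: [-0.2, -0.6, 0.7]
grip_width: 0.0
grip_force: 0.4
```

send_rows:
  targets: [0,0,0,0,0,0.1,-1,0,0,0,0,0,0.1,-1,0,0,0,0,0,0.05,-1,0,0,0,0,0,0,-1]

```text
time_s: 3.1
eef_pos: [588.2, 11.7, 96.3]
ee_rot: [0.0, 0.112, 0.994, -0.0]
force: [-1.0, 0.3, 0.9]
grip_width: 0.006
grip_force: 0.0
```

```bash
python3 -c "
from rig import monitor
from h import *
st(monitor.sense(),[10,0,87.5])"
```

```text
t 3.1 heaterframe [ 8.9  3.4 96.3] toolaxes(h) [[-1.0, 0.001, 0.0], [0.001, 1.0, -0.0], [-0.0, -0.0, -1.0]] F [-1.   0.3  0.9] 0.005658159350006793
shift units [-0.018 -0.057  0.146]
```

send_rows:
  targets: [0,0,0,0,0,0.05,-1,0,0,0,0,0,0.05,-1,0,0,0,0,0,0.03,-1,0,0,0,0,0,0,-1]

```text
time_s: 3.6
eef_pos: [588.1, 11.7, 88.3]
ee_rot: [-0.0, 0.112, 0.994, -0.0]
force: [-0.0, -1.8, 1.1]
grip_width: 0.0
grip_force: 0.0
```

send_rows:
  targets: [0,0,0,0,0,0.02,-1,0,0,0,0,0,0.02,-1,0,0,0,0,0,0,-1]

```text
time_s: 3.98
eef_pos: [588.3, 11.7, 87.4]
ee_rot: [0.0, 0.111, 0.994, -0.0]
force: [-3.8, 0.5, 10.5]
grip_width: -0.002
grip_force: 5.6
```

Force rises to 10.5 N at z 87.4 mm, so the lid is shut. Next is the rocker's far end.

send_rows:
  targets: [0,0,0,0,0,-0.3,-1,0,0,0,0,0,-0.5,-1,0,0,0,0.64,0.67,0,-1,0,0,0,0.64,0.67,0,-1,0,0,0,0,0,0,-1]

```text
time_s: 4.6
eef_pos: [529.5, 109.7, 134.4]
ee_rot: [-0.0, 0.11, 0.994, 0.0]
force: [1.3, -0.3, -0.1]
grip_width: -0.001
grip_force: 0.0
```

Run:
```python
from rig import monitor,eyes
from h import *
import cv2
st(monitor.sense(),[-68,84,75])
for n in("wrist","scene"):
    c=eyes.capture(n); cv2.imwrite(f"pics/{n}2.png",cv2.convertScaleAbs(c["img"][:,:,::-1],alpha=1.3))
    print(n,[proj(c,H.apply(p)+O).round() for p in ([-68,84,75],[-90,28,70],[-90,-28,70])])
```

```text
t 4.6 heaterframe [-69.9  86.1 134.4] toolaxes(h) [[-1.0, -0.003, -0.0], [-0.003, 1.0, 0.0], [0.0, 0.0, -1.0]] F [ 1.3 -0.3 -0.1] -0.0012456828710000153
shift units [-0.032 -0.035  0.99 ]
wrist [array([270., 227.]), array([190., 195.]), array([110., 195.])]
scene [array([272., 205.]), array([274., 220.]), array([283., 233.])]
```

View pics/wrist2.png

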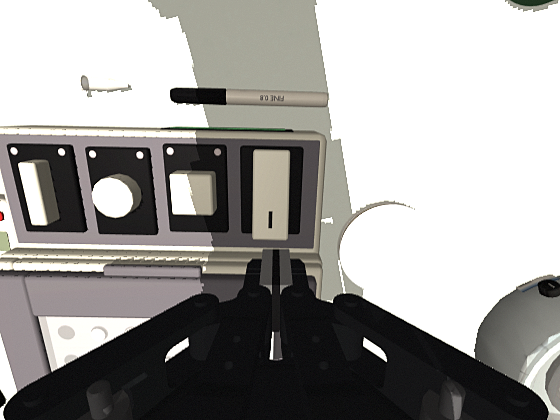

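View pics/scene2.png

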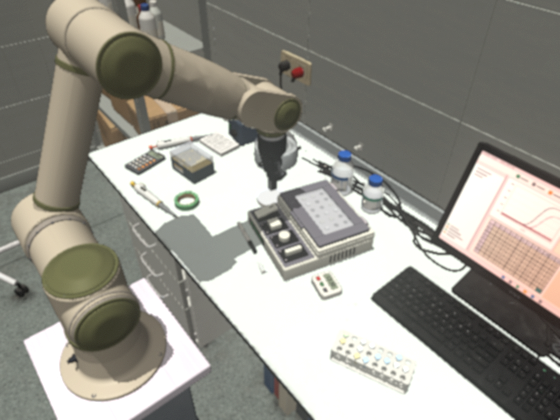

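Wrist view: the lid is shut. The paddle spans columns 252–291 with the stroke at row 220, and the predicted push point (270,227) matches. The square (190,195) and round (110,195) predictions also lie on their caps. I'll push the rocker.

send_rows:
  targets: [0,0,0,-0.02,-0.03,0.6,-1,0,0,0,0,0,0.3,-1,0,0,0,0,0,0.1,-1,0,0,0,0,0,0.08,-1,0,0,0,0,0,0,-1]

```text
time_s: 5.32
eef_pos: [532.2, 104.9, 69.7]
ee_rot: [0.0, 0.112, 0.994, 0.0]
force: [0.3, 0.9, -1.3]
grip_width: -0.005
grip_force: 0.0
```

send_rows:
  targets: [0,0,0,0,0,0.03,-1,0,0,0,0,0,0.02,-1,0,0,0,0,0,0,-1]

```text
time_s: 5.7
eef_pos: [532.8, 104.9, 67.6]
ee_rot: [0.001, 0.111, 0.994, -0.0]
force: [1.4, -2.5, 10.3]
grip_width: 0.003
grip_force: 4.8
```

send_rows:
  targets: [0,0,0,0,0,-0.3,-1,0,0,0,0,0,-0.3,-1,0,0,0,0.2,-0.45,0,-1,0,0,0,0.2,-0.45,0,-1,0,0,0,0,0,0,-1]

```text
time_s: 6.32
eef_pos: [495.4, 57.2, 102.3]
ee_rot: [-0.001, 0.112, 0.994, 0.0]
force: [0.6, -0.3, 0.2]
grip_width: 0.0
grip_force: 0.0
```

Run:
```python
from rig import monitor,eyes
from h import *
import cv2
st(monitor.sense(),[-90,28,70])
c=eyes.capture("wrist"); cv2.imwrite(f"pics/wrist3.png",cv2.convertScaleAbs(c["img"][:,:,::-1],alpha=1.0))
print([proj(c,H.apply(p)+O).round() for p in ([-68,84,67],[-90,28,70],[-90,-28,70])])
```

```text
t 6.325 heaterframe [-91.6  27.3 102.3] toolaxes(h) [[-1.0, 0.003, -0.001], [0.003, 1.0, 0.0], [0.001, 0.0, -1.0]] F [ 0.6 -0.3  0.2] 0.0002548633634693209
shift units [-0.027  0.011  0.537]
[array([360., 271.]), array([274., 242.]), array([184., 242.])]
```

View pics/wrist3.png

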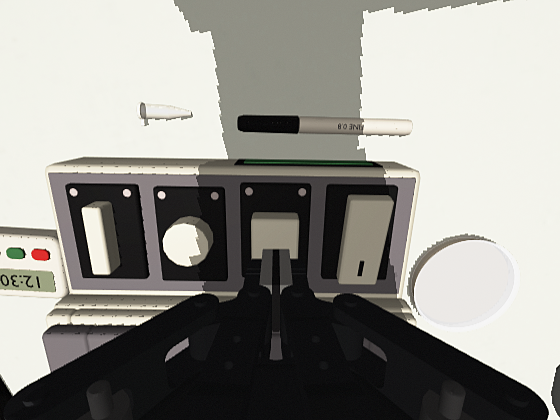

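The wrist view shows the fingers over the square key (274,242), with the rocker's far end (stroke at 361,268) now low. I'll press the square key.

send_rows:
  targets: [0,0,0,-0.02,0,0.4,-1,0,0,0,0,0,0.1,-1,0,0,0,0,0,0.08,-1,0,0,0,0,0,0.05,-1,0,0,0,0,0,0,-1]

```text
time_s: 7.0
eef_pos: [497.9, 57.6, 64.7]
ee_rot: [0.0, 0.111, 0.994, -0.0]
force: [0.2, -0.6, -0.1]
grip_width: 0.003
grip_force: 0.0
```

send_rows:
  targets: [0,0,0,0,0,0.03,-1,0,0,0,0,0,0.01,-1,0,0,0,0,0,0,-1]

```text
time_s: 7.38
eef_pos: [498.0, 57.5, 63.0]
ee_rot: [0.001, 0.112, 0.994, -0.0]
force: [-2.5, 1.5, 9.0]
grip_width: -0.002
grip_force: 4.7
```

send_rows:
  targets: [0,0,0,0,0,0.02,-1,0,0,0,0,0,0,-1]

```text
time_s: 7.62
eef_pos: [498.1, 57.5, 62.8]
ee_rot: [0.001, 0.111, 0.994, -0.0]
force: [-7.6, 0.8, 21.8]
grip_width: -0.001
grip_force: 11.0
```

send_rows:
  targets: [0,0,0,0,0,-0.35,-1,0,0,0,0,0,-0.35,-1,0,0,0,0.04,-0.47,0,-1,0,0,0,0,-0.47,0,-1,0,0,0,0,0,0,-1]

```text
time_s: 8.25
eef_pos: [482.7, 1.9, 103.0]
ee_rot: [0.0, 0.113, 0.994, -0.0]
force: [-1.0, 0.2, -0.1]
grip_width: 0.001
grip_force: 0.0
```

Run:
```python
from rig import monitor,eyes
from h import *
import cv2
st(monitor.sense(),[-90,-28,70])
c=eyes.capture("wrist"); cv2.imwrite(f"pics/wrist4.png",cv2.convertScaleAbs(c["img"][:,:,::-1],alpha=1.0))
print([proj(c,H.apply(p)+O).round() for p in ([-68,84,67],[-90,28,63],[-90,-28,70])])
```

```text
t 8.25 heaterframe [-91.8 -29.4 103. ] toolaxes(h) [[-1.0, 0.003, 0.0], [0.003, 1.0, -0.0], [-0.0, -0.0, -1.0]] F [-1.   0.2 -0.1] 0.0008935739407027893
shift units [-0.029  0.024  0.55 ]
[array([446., 271.]), array([362., 237.]), array([275., 242.])]
```

View pics/wrist4.png

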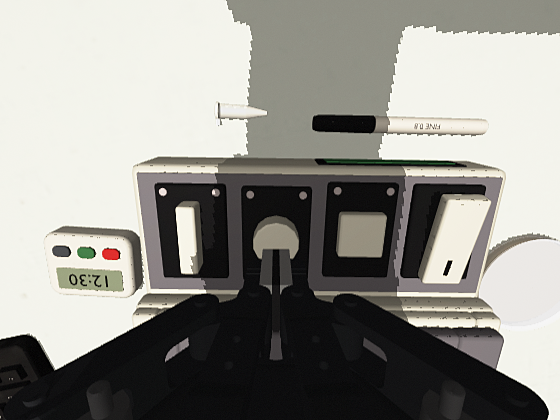

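The square key (362,235) sits low and the rocker's near end is clearly raised (on). The fingers are over the round key (275,242), so I'll press it.

send_rows:
  targets: [0,0,0,-0.03,0.02,0.4,-1,0,0,0,0,0,0.1,-1,0,0,0,0,0,0.08,-1,0,0,0,0,0,0.06,-1,0,0,0,0,0,0,-1]

```text
time_s: 8.93
eef_pos: [485.0, 4.1, 64.8]
ee_rot: [0.0, 0.112, 0.994, 0.0]
force: [-0.7, 1.7, 3.8]
grip_width: 0.002
grip_force: 1.7
```

send_rows:
  targets: [0,0,0,0,0,0.03,-1,0,0,0,0,0,0.02,-1,0,0,0,0,0,0,-1]

```text
time_s: 9.3
eef_pos: [485.1, 3.9, 62.8]
ee_rot: [0.001, 0.111, 0.994, 0.0]
force: [-5.3, 3.3, 16.1]
grip_width: -0.001
grip_force: 8.3
```

Fully down: 16 N at z 62.8 mm. I'll release it and rise well clear.

send_rows:
  targets: [0,0,0,0,0,-0.3,-1,0,0,0,0,0,-0.6,-1,0,0,0,0,0,-0.6,-1,0,0,0,0,0,-0.6,-1,0,0,0,0,0,0,-1]

```text
time_s: 9.93
eef_pos: [485.9, 3.3, 189.7]
ee_rot: [0.003, 0.112, 0.994, -0.001]
force: [-1.2, 0.4, -0.7]
grip_width: -0.001
grip_force: 0.0
```

Run:
```python
from rig import monitor,eyes
from h import *
import cv2
st(monitor.sense())
c=eyes.capture("wrist"); cv2.imwrite("pics/wrist5.png",c["img"][:,:,::-1])
```

```text
t 9.925 heaterframe [-89.  -27.3 189.7] toolaxes(h) [[-1.0, 0.001, 0.005], [0.001, 1.0, -0.001], [-0.005, -0.001, -1.0]] F [-1.2  0.4 -0.7] -0.0008262439811229146
```

View pics/wrist5.png

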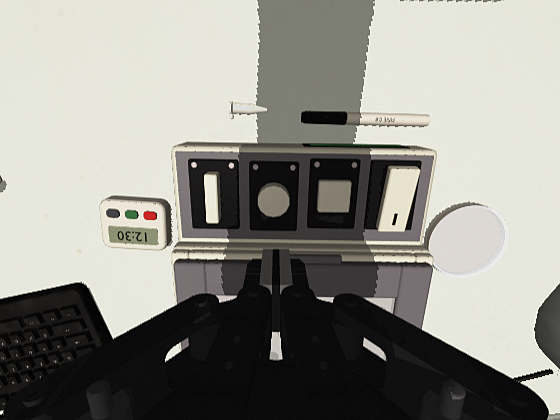

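The lid is shut, the rocker is on (397,200), the square key is down (334,195), the round key is back up (272,198), and the loose items are where they were.

```bash
python3 -c "
from rig import job
print(job.finish_job())"
```

```text
the job is handed in; nothing more can be done
None
```

I shut the lid, flipped the rocker to on, latched the square key down, and pressed and released the round key, in that order; the bar key and the small items were left alone, and I handed the job in at about 10 s, with no verdict returned.

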